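# Put the odd hinge leaf away and hold the matching one on the jamb

### The job

Two easel struts with hinge leaves are lying out, one with a wide knuckle and one with a narrow knuckle. First lay the wide-knuckle one flat in the free half of the tray row that already holds its wide-knuckle twin, lengthwise in the row, and let it go; then bring the narrow-knuckle one to the jamb block, set its knuckle into the gap between the two fixed knuckles so that the three holes line up ready for the pin, and finish while still holding it there, lined up and borne by the gripper, not leaning hard on the jamb. Leave the things standing around where they are.

Things in the scene. Friction and masses are not known exactly. Their poses are not given: they have to be found in the camera images.
- leaf_wide: Wooden strut 80x40x24 mm (x,y,z) lying flat; steel leaf on top ends in one 40 mm wide (y) knuckle, outside dia. 24, bore dia. 13 along y. Origin: centre of wood underside; +x to the knuckle, z up. Bore centre (58,0,25.5) mm. Whole: x -40 to 70; top z 27 over the leaf, 37.5 at the knuckle. 0.1-0.21 kg. Grip across the 40 mm wood near the origin. Too wide for the jamb.
- leaf_narrow: Wooden strut 80x40x24 mm (x,y,z) lying flat; steel leaf on top ends in one 26 mm wide (y) knuckle, outside dia. 24, bore dia. 13 along y. Origin: centre of wood underside; +x to the knuckle, z up. Bore centre (58,0,25.5) mm. Whole: x -40 to 70; top z 27 over the leaf, 37.5 at the knuckle. 0.1-0.21 kg. Grip across the 40 mm wood near the origin. Fits the jamb.
- leaf_narrow_bore (a point): Centre of the narrow leaf's knuckle bore; axes as the strut's, so the bore runs along y.
- jamb: Fixed wooden block, x 18 to 78, y -55 to 55, top z 100 mm, on an 18 mm base board (x -10 to 86, y -60 to 60). Steel leaf on top with two knuckles, outside dia. 24, bore 13 mm, standing out on the -x side, toward the robot. Origin: on the table right below the knuckle axis, which runs along y at x 0, z 101.5 mm. Knuckles at y -42 to -16 and 16 to 42. The 7 mm pin lies fixed on the block.
- jamb_bore (a point): Middle of the gap between the fixed knuckles, on their axis; axes as the jamb's (bore along y). The gap is 32 mm wide, open above, below and toward -x; a 26 mm knuckle has 3 mm play each side. When the bores coincide and strut and jamb point the same way (+x), the strut's wood top is level with the block's top.
- tray: Fixed flat wooden tray 262x138 mm, two rows along its x, each 250x60 mm inside, centred at y +33 and -33 mm. Floor 3 mm above the table, lips 6 mm above the floor. Origin: centre of underside. The -x half of each row is free: a strut laid pointing along +x with its origin at x -75 mm sits in its middle. The other half holds the fixed examples (origins at x 45 mm).
- sample_wide: Fixed example in the tray, same shape and origin as leaf_wide, knuckle 40 mm long: it marks the row for wide-knuckle leaves. It lies in the +x half of its row, pointing along the tray's +x. Which row it is in varies.
- sample_narrow: Fixed example in the tray, same shape and origin as leaf_narrow, knuckle 26 mm long: it marks the row for narrow-knuckle leaves. It lies in the +x half of its row, pointing along the tray's +x. Which row it is in varies.
- wide_tube: Bystander: wide brown card tube standing upright in front of the jamb, 85 mm across, 81 mm high. Origin: centre of its underside. Leave it.
- card_tube: Bystander: narrow brown card tube standing upright between the struts, 47 mm across, 69 mm high. Origin: centre of its underside. Leave it.
- ink_bottle: Bystander: dark ink bottle standing behind the jamb, 42 mm across, 98 mm high. Origin: centre of its underside. Leave it.
- glue_bottle: Bystander: white glue bottle with an orange spout standing behind the jamb, 53 mm across, 186 mm high. Origin: centre of its underside. Leave it.

How it is judged:
By the outcome, as a careful person would: the job done as asked, in the order asked, and still so for the second after the job is handed in, while the arm keeps its last pose, push and grip.
It also fails if it takes over 72 s, if anything falls off the work surface, if the arm or the gripper's body presses on something with over 40 N, if the wrist force passes 120 N, or if a joint passes its speed limit or range.

### The arm

A 7-joint arm with a two-finger parallel gripper is mounted at the origin on a cart in front of the work surface, level with it; the furniture and walls round the work are solid. World frame = base frame: x ahead of the robot, y to its left, z up, the work surface at z = 0. Lengths are in m, angles in degrees, forces in N, time in s.
With the tool pointing down it reaches from about 0.425 to 0.875 m from the base axis. Payload 8.4 kg.
Tool frame: the origin (TCP) lies at the very end of the fingers, on their centre line; the grasp point (between the pads) lies 19 mm behind it; z points along the fingers, y is the line along which they close (so a half turn about z gives the same grasp; the last joint's range is limited). The gripper opens to 85 mm and grips with 20 to 120 N. Pads are 22 mm wide; open, the fingers measure 114 mm over their backs; the gripper's body (76 mm by 85 mm) begins 54 mm behind the grasp point. The pads swing forward as they close: fully open they stand 13 mm farther back than shut.
Start: joints at [-79.022, 19.091, 2.286, 83.961, -0.768, 76.965, -3.352], TCP at [0.186, 0.623, 0.196] pointing down, gripper open.
Joint ranges: [-147.57, 147.57], [-21.85, 119.76], [-74.77, 79.35], [14.55, 137.4], [-85.83, 265.84], [4.83, 119.75], [-152.11, 152.11]. Speed limits (degrees/s): [127.2, 127.2, 159.86, 159.86, 180, 180, 180].

### API

Orientations are given as a 3x3 rotation matrix whose columns are the frame's x, y, z axes.
In Python, from rig import * gives the robot as it stands.
- The arm moves only by the tool apply_moves, never from a script. Its argument "steps" is text: rows parted by semicolons, each of 4 numbers parted by spaces: the shift along the tool's x, y, z in mm, then the turn about the tool's z in units of 10 degrees (1.0 is 10 degrees). A call has exactly 8 rows; each row is the pose to reach, as a shift and turn from the pose commanded when the call began, along the tool's axes at that moment; what a row does not reach only later rows make up. A row lasts 1/8 s, in which the tool goes at most 62.5 mm and 10.7 degrees, less where a joint would pass 70% of its speed; a pose out of reach is approached as far as the arm can. A call with a gripper value outside its range is refused whole. "grip" is the gripper's target within -1 to 1 (shut at 1, half-way at 0, fully open at -1), set as the call begins (left out, the last holds). The fingers move at their own pace and stop on an object; "squeeze" is the grip in N (left out, the last holds). Time passes only in rows, so rows that repeat a pose let the fingers close, or fill a call up. It gives the time, the measured TCP pose, the force, the opening and the grip force at its end, in the units of the state.
- state(): the state, without advancing time (a new reading comes with each control period).
- capture(name): name is "scene" or "top" or "wrist"; returns the picture (400x640x3 uint8, red, green, blue); there is no depth.
- calibration(name): a dict with "mtx" (3x3 intrinsics, pixels), "eye" and "orientation" of the camera in the world; the wrist camera has in their place "hand_eye" (4x4, takes a point from camera to tool coordinates, whose origin is the TCP and whose axes are the flange's). Camera axes: x right, y down, z forward; pixel columns grow to the right and rows downward; lengths in m; the calibration is good to about 2 mm. A picture is of the moment at which its call begins: read the wrist's pose just before it. calibration takes no time and is no camera call.
- hand_in(): hands the job in; it is judged then, once.
The state is a dict: "time": time; "joint_pos": joint angles; "joint_velocities": joint speeds; "tau": joint torques, N m; "eef_pos": TCP position; "tool_rot": TCP orientation; "force": force on the tool from outside, world axes, zero at the start; "torque": the same for the moment, N m; "gripper_width": finger opening in m; "finger_force": force on a finger pad.
Only numpy, scipy, OpenCV 4.12 (cv2) and the standard library are available. Lean on these libraries where they do the work, as an engineer would, in place of code of your own. Each camera call takes 0.05 s, during which the arm holds its last target. There are 200 camera calls.

## Working session

There is one attempt and no reset: what is moved stays moved. The work goes in short steps, Python scripts to look and compute and a tool call to move; the robot and the scene stay as the last step left them, time stands still between calls to the robot, and variables do not carry over. Pictures are saved under pics/ and viewed, at most 10 in all, crops included, and the job is handed in when it is done.

Besides the shell and the picture viewer there is one more tool, called by a JSON object that holds its "method" and its "body", one argument or row to a line. apply_moves: Moves the arm, as the interface text tells. Its arguments: {"type":"object","properties":{"steps":{"type":"string"},"grip":{"type":"number"},"squeeze":{"type":"number"}},"required":["steps"]}

```bash
mkdir -p pics; python3 - <<'E'
from rig import *
import cv2,numpy as np
s=state();print(s['time'],s['eef_pos'],np.round(s['tool_rot'],3).tolist(),s['gripper_width'])
for n in("scene","top","wrist"):
    im=capture(n);cv2.imwrite(f"pics/{n}0.png",im[:,:,::-1])
    c=calibration(n);print(n,{k:np.round(v,4).tolist() for k,v in c.items()})
a=[cv2.imread(f"pics/{n}0.png") for n in("scene","top")]
E
```

```text
0.0 [0.1862255  0.62223437 0.1953725 ] [[-0.958, 0.287, -0.0], [0.287, 0.958, -0.001], [-0.0, -0.002, -1.0]] 0.0851260013417563
scene {'mtx': [[454.812, 0.0, 320.5841], [0.0, 454.812, 207.1937], [0.0, 0.0, 1.0]], 'eye': [-0.4526, -0.6965, 0.7055], 'orientation': [[0.5658, -0.3503, 0.7464], [-0.8243, -0.2615, 0.5021], [0.0193, -0.8994, -0.4367]]}
top {'mtx': [[505.8412, 0.0, 312.7006], [0.0, 505.8412, 207.4052], [0.0, 0.0, 1.0]], 'eye': [0.4548, -0.0129, 1.4686], 'orientation': [[-0.0105, -0.995, 0.0996], [-0.9999, 0.0098, -0.008], [0.007, -0.0997, -0.995]]}
wrist {'mtx': [[302.5874, 0.0, 317.6799], [0.0, 302.5874, 199.3776], [0.0, 0.0, 1.0]], 'hand_eye': [[-0.0001, -0.9522, -0.3055, 0.0771], [1.0, 0.0002, -0.0009, -0.0007], [0.0009, -0.3055, 0.9522, -0.1774], [0.0, 0.0, 0.0, 1.0]]}
```

View pics/top0.png

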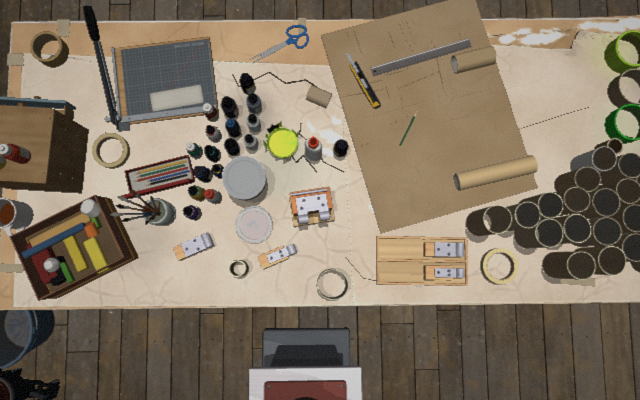

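View pics/scene0.png

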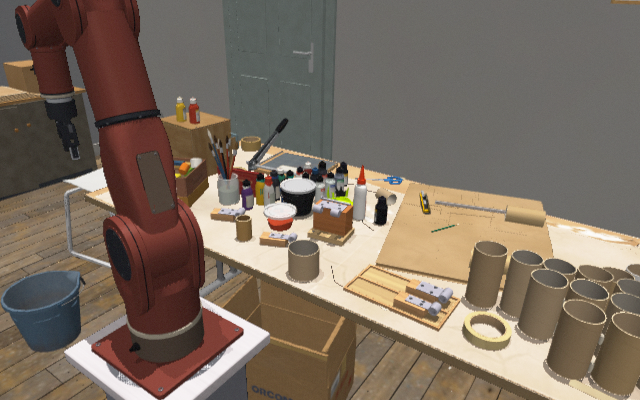

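The top view shows struts at about (193,245) and (277,256), jamb (312,205), tray (421,261), tubes (238,268) and (332,284). The scene view shows the same layout with the arm off to the left. I need an enlarged crop.

```bash
cat > h.py <<'E'
from rig import *
import cv2,numpy as np
def ray(n,px,T=None):
    c=calibration(n); K=np.array(c['mtx'])
    d=np.linalg.inv(K)@np.array([px[0],px[1],1.])
    if n!='wrist': return np.array(c['eye']),np.array(c['orientation'])@d
    H=np.array(c['hand_eye']); R,p=T
    return R@H[:3,3]+p, R@(H[:3,:3]@d)
def onz(n,px,z,T=None):
    o,d=ray(n,px,T); return o+d*(z-o[2])/d[2]
def proj(n,P,T=None):
    c=calibration(n); K=np.array(c['mtx'])
    if n!='wrist': R,o=np.array(c['orientation']),np.array(c['eye'])
    else:
        H=np.array(c['hand_eye']); R=T[0]@H[:3,:3]; o=T[0]@H[:3,3]+T[1]
    q=K@(R.T@(np.array(P)-o)); return q[:2]/q[2]
def tcp():
    s=state(); return np.array(s['tool_rot']),np.array(s['eef_pos'])
E
python3 - <<'E'
from h import *
a=cv2.imread('pics/top0.png')
c1=cv2.resize(a[185:305,165:325],(800,600),interpolation=cv2.INTER_CUBIC)
cv2.imwrite('pics/c1.png',c1)
c2=cv2.resize(a[225:295,370:475],(800,533),interpolation=cv2.INTER_CUBIC)
cv2.imwrite('pics/c2.png',c2)
for p,z in(((193,245),.027),((277,256),.027),((312,205),.1),((421,261),.01),((238,268),.069),((332,284),.08)):print(p,onz('top',p,z).round(3))
E
```

```text
(193, 245) [0.495 0.316 0.027]
(277, 256) [0.462 0.078 0.027]
(312, 205) [ 0.598 -0.022  0.1  ]
(421, 261) [ 0.443 -0.334  0.01 ]
(238, 268) [0.43  0.183 0.069]
(332, 284) [ 0.384 -0.074  0.08 ]
```

View pics/c1.png

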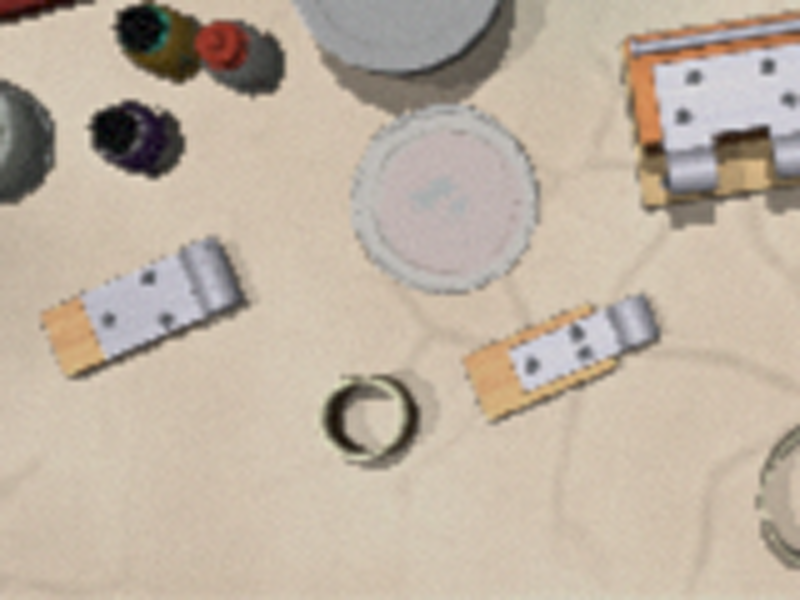

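View pics/c2.png

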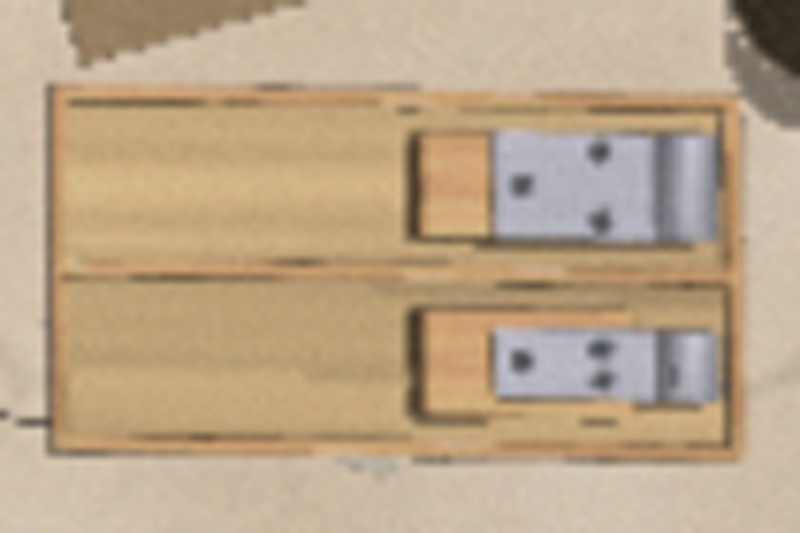

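The left strut (crop 1, knuckle at (212,276)) is the wide one and the right (knuckle (633,322)) the narrow one. In crop 2 the wide sample is in the upper (far) row, and the free half is on the left.

```bash
python3 - <<'E'
from h import *
f1=lambda p:((p[0]+.5)/5-.5+165,(p[1]+.5)/5-.5+185)
s=800/105;f2=lambda p:((p[0]+.5)/s-.5+370,(p[1]+.5)/s-.5+225)
def strut(n,e1,e2,l):   # wood end corners (z .024), leaf inner corners z .027 , knuckle far end centre
    e=(onz('top',f1(e1),.024)+onz('top',f1(e2),.024))/2
    k=onz('top',f1(l),.0375)   # knuckle crest at x=58
    d=(k-e)[:2];L=np.linalg.norm(d);d/=L
    print(n,'L(98)',L.round(4),'orig',(e[:2]+.040*d).round(4),'yaw',np.degrees(np.arctan2(d[1],d[0])).round(1))
strut('wide',(42,312),(72,377),(208,274))
strut('narrow',(464,355),(493,421),(632,320))
q=[onz('top',f2(p),.009) for p in((50,86),(738,98),(740,460),(50,454))]
q=np.array(q);print(q.round(4),'centre',q.mean(0).round(4))
d=(q[1]+q[2]-q[0]-q[3]);print('tray yaw',np.degrees(np.arctan2(d[1],d[0])), np.linalg.norm(d)/2,np.linalg.norm(q[0]-q[3]))
for p in((692,165),):print('jamb left knuckle',onz('top',f1(p),.11).round(4))
E
```

```text
wide L(98) 0.096 orig [0.4877 0.3283] yaw -66.3
narrow L(98) 0.0954 orig [0.4602 0.089 ] yaw -67.0
[[ 0.5166 -0.2068  0.009 ]
 [ 0.5093 -0.4678  0.009 ]
 [ 0.3735 -0.463   0.009 ]
 [ 0.3786 -0.2037  0.009 ]] centre [ 0.4445 -0.3353  0.009 ]
tray yaw -91.34968376635844 0.26025109776753214 0.1380173595716943
jamb left knuckle [0.5634 0.0026 0.11  ]
```

{"method": "apply_moves", "body": {
  "steps": "-47 -24 7 0.6; -94 -49 14 1.3; -140 -73 21 2.0; -187 -98 28 2.6; -234 -122 35 3.3; -280 -146 42 4.0; -327 -171 49 4.6; -374 -195 56 5.0",
  "grip": -1
}}

```text
time: 1.15
eef_pos: [0.4896, 0.3273, 0.1399]
tool_rot: [[-0.394, 0.919, -0.0], [0.919, 0.394, 0.0], [0.0, -0.0, -1.0]]
force: [0.5, 0.7, -0.2]
gripper_width: 0.0857
finger_force: 0.0
```

```bash
python3 - <<'E'
from h import *
R,p=tcp();print(p.round(4),R.round(3).tolist())
im=capture('wrist')[:,:,::-1].copy();cv2.imwrite('pics/w1.png',im)
np.savez('w1.npz',R=R,p=p)
E
```

```text
[0.4896 0.3273 0.1399] [[-0.394, 0.919, -0.0], [0.919, 0.394, 0.0], [0.0, -0.0, -1.0]]
```

View pics/w1.png

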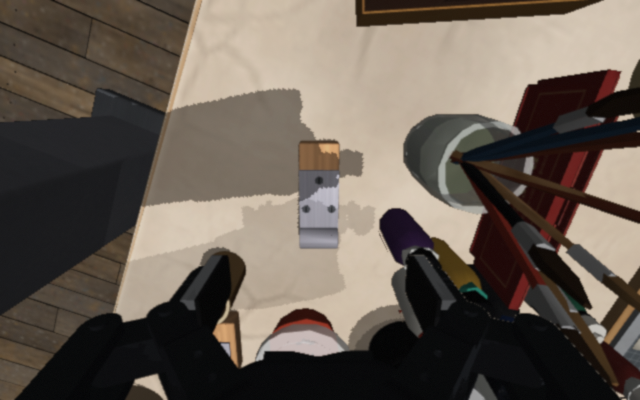

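The wrist view shows the wide strut lined up with the tool: wood end at row 141, columns 299–340, knuckle end at row 248. A purple bottle stands near the right finger (400,230), so I'll open less on the way down.

```bash
cat >> h.py <<'E'
def wl(P,R,p): # world -> tool mm
    return (R.T@(np.array(P)-p)*1000).round(1)
E
python3 - <<'E'
from h import *
z=np.load('w1.npz');T=(z['R'],z['p'])
im=cv2.imread('pics/w1.png');hsv=cv2.cvtColor(im,cv2.COLOR_BGR2HSV)
c=hsv[135:255,285:355]
steel=((c[...,1]<60)&(c[...,2]>60)).astype(np.uint8)
for r in (142,150,160,180,200,220,235,245): print(r,[tuple(im[r,x]) for x in (296,300,304,338,342,346)][0], hsv[r,292:348:4,1].tolist())
for px,zz in(((299,141),.024),((339.5,141),.024),((299,200),.027),((339.5,200),.027),((299,238),.0355),((339,238),.0355),((319,248),.0255)):
    P=onz('wrist',px,zz,T);print(px,P.round(4),wl(P,*T))
print(proj('wrist',T[1],T))
E
```

```text
142 (np.uint8(99), np.uint8(111), np.uint8(122)) [48, 48, 100, 124, 127, 124, 126, 126, 124, 125, 126, 120, 45, 45]
150 (np.uint8(101), np.uint8(113), np.uint8(124)) [45, 47, 124, 127, 126, 126, 126, 124, 114, 111, 118, 118, 55, 51]
160 (np.uint8(98), np.uint8(111), np.uint8(123)) [50, 52, 125, 126, 126, 126, 126, 125, 125, 125, 125, 126, 55, 52]
180 (np.uint8(96), np.uint8(109), np.uint8(120)) [48, 51, 13, 18, 13, 15, 16, 18, 13, 15, 13, 15, 45, 45]
200 (np.uint8(145), np.uint8(162), np.uint8(177)) [45, 46, 15, 13, 14, 13, 13, 12, 13, 13, 13, 13, 44, 44]
220 (np.uint8(153), np.uint8(170), np.uint8(185)) [44, 44, 12, 12, 14, 14, 14, 16, 16, 14, 15, 16, 44, 44]
235 (np.uint8(152), np.uint8(170), np.uint8(184)) [45, 44, 11, 16, 16, 14, 13, 15, 15, 13, 14, 14, 44, 42]
245 (np.uint8(154), np.uint8(171), np.uint8(185)) [42, 43, 10, 13, 15, 15, 14, 13, 14, 14, 14, 14, 45, 45]
(299, 141) [0.4571 0.3584 0.024 ] [ 41.4 -17.6 115.9]
(339.5, 141) [0.4928 0.3737 0.024 ] [ 41.4  21.2 115.9]
(299, 200) [0.4793 0.3043 0.027 ] [-17.  -18.6 112.9]
(339.5, 200) [0.5168 0.3204 0.027 ] [-17.   22.3 112.9]
(299, 238) [0.494  0.2693 0.0355] [-55.  -18.8 104.4]
(339, 238) [0.5315 0.2854 0.0355] [-55.   22.  104.4]
(319, 248) [0.5193 0.2623 0.0255] [-71.4   1.7 114.4]
[317.22262795 229.17913779]
```

{"method": "apply_moves", "body": {
  "steps": "0 2 0 0; 0 2 20 0; 0 2 45 0; 0 2 70 0; 0 2 95 0; 0 2 115 0; 0 2 126 0; 0 2 132 0",
  "grip": -0.4
}}

```text
time: 2.2
eef_pos: [0.49, 0.3302, 0.0079]
tool_rot: [[-0.397, 0.918, -0.0], [0.918, 0.397, 0.0], [0.0, -0.0, -1.0]]
force: [-0.1, 0.0, 1.6]
gripper_width: 0.0597
finger_force: 0.0
```

{"method": "apply_moves", "body": {
  "steps": "0 0 0 0; 0 0 0 0; 0 0 0 0; 0 0 0 0; 0 0 0 0; 0 0 0 0; 0 0 -10 0; 0 0 -30 0",
  "grip": 1,
  "squeeze": 60
}}

```text
time: 3.2
eef_pos: [0.4902, 0.329, 0.0384]
tool_rot: [[-0.396, 0.918, -0.001], [0.918, 0.396, -0.001], [-0.001, -0.001, -1.0]]
force: [0.6, -0.0, 0.9]
gripper_width: 0.0001
finger_force: 0.0
```

{"method": "apply_moves", "body": {
  "steps": "0 0 -20 0; 0 0 -50 0; 0 0 -80 0; 0 0 -102 0; 0 0 -102 0; 0 0 -102 0; 0 0 -102 0; 0 0 -102 0",
  "grip": -1
}}

```text
time: 4.2
eef_pos: [0.4903, 0.3291, 0.1395]
tool_rot: [[-0.396, 0.918, -0.001], [0.918, 0.396, -0.001], [-0.001, -0.001, -1.0]]
force: [0.2, 1.3, 0.2]
gripper_width: 0.0851
finger_force: 0.0
```

```bash
python3 - <<'E'
from h import *
R,p=tcp();print(p.round(4),R.round(3).tolist())
im=capture('wrist')[:,:,::-1].copy();cv2.imwrite('pics/w2.png',im)
np.savez('w2.npz',R=R,p=p)
E
```

```text
[0.4903 0.3291 0.1395] [[-0.396, 0.918, -0.001], [0.918, 0.396, -0.001], [-0.001, -0.001, -1.0]]
```

View pics/w2.png

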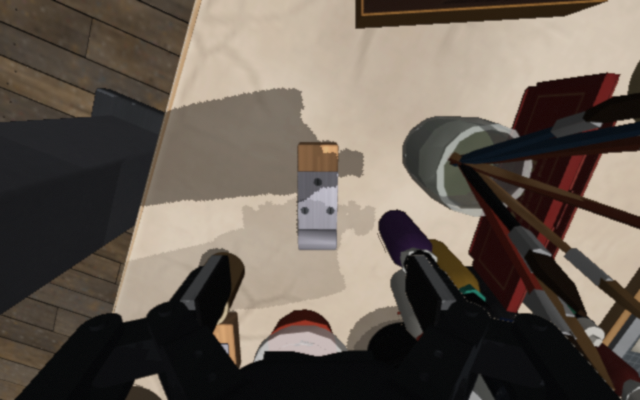

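The strut is unmoved (columns 298–338, rows 142–249), so the fingers closed without touching it. I'll check where the fingertips should appear in the image.

```bash
python3 - <<'E'
from h import *
z=np.load('w2.npz');T=(z['R'],z['p'])
for t in [(0,0,0),(0,42,-13),(0,-42,-13),(0,42,-32),(0,-42,-32),(-11,42,-13),(-11,-42,-13),(11,42,-13),(11,-42,-13),(0,57,-13),(0,-57,-13)]:
    print(t,proj('wrist',T[0]@(np.array(t)/1000)+T[1],T).round(0))
s=state();print(np.round(s['joint_pos'],2))
# strut position in tool from this view
for px,zz in(((298,143),.024),((338,143),.024),((318,249),.0255)):print(wl(onz('wrist',px,zz,T),*T))
# top and scene check of strut
im=capture('top')[:,:,::-1];cv2.imwrite('pics/t2.png',im)
E
```

```text
(0, 0, 0) [317. 229.]
(0, 42, -13) [388. 238.]
(0, -42, -13) [247. 238.]
(0, 42, -32) [396. 253.]
(0, -42, -32) [239. 253.]
(-11, 42, -13) [387. 254.]
(-11, -42, -13) [248. 254.]
(11, 42, -13) [389. 221.]
(11, -42, -13) [245. 221.]
(0, 57, -13) [413. 238.]
(0, -57, -13) [221. 238.]
[-56.03  14.68  21.15  97.65  -5.61  68.78 -10.14]
[ 39.6 -18.6 115.5]
[ 39.6  19.8 115.4]
[-72.4   0.6 114. ]
```

{"method": "apply_moves", "body": {
  "steps": "0 0 0 0; 0 0 0 0; 0 0 0 0; 0 0 0 0; 0 0 0 0; 0 0 0 0; 0 0 0 0; 0 0 0 0",
  "grip": 0
}}

```text
time: 5.3
eef_pos: [0.4906, 0.3294, 0.1402]
tool_rot: [[-0.396, 0.918, -0.0], [0.918, 0.396, -0.0], [-0.0, -0.0, -1.0]]
force: [-0.1, -0.8, -0.9]
gripper_width: 0.0428
finger_force: 0.0
```

```bash
python3 - <<'E'
from h import *
im=capture('wrist')[:,:,::-1].copy();cv2.imwrite('pics/w3.png',im)
cv2.imwrite('pics/w3c.png',cv2.resize(im[130:330,180:460],(784,560),interpolation=cv2.INTER_CUBIC))
T=tcp()
for t in [(0,0,0),(0,20,-4),(0,-20,-4),(11,21,-6),(-11,21,-6),(0,21,-25),(0,21,-40)]:
    print(t,proj('wrist',T[0]@(np.array(t)/1000)+T[1],T).round(0))
E
```

```text
(0, 0, 0) [317. 229.]
(0, 20, -4) [349. 232.]
(0, -20, -4) [285. 232.]
(11, 21, -6) [352. 216.]
(-11, 21, -6) [351. 249.]
(0, 21, -25) [355. 247.]
(0, 21, -40) [358. 261.]
```

View pics/w3c.png

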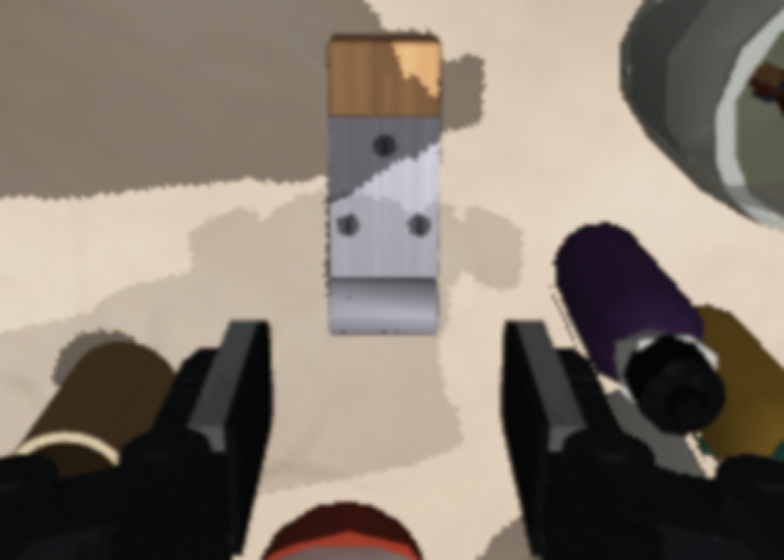

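In this view the pad tips sit at row 244, columns 276 and 360. From the calibration that puts them about 37–43 mm behind the reported TCP, so the fingers closed above the strut. I'll go lower in steps and watch the force.

{"method": "apply_moves", "body": {
  "steps": "-1 1 20 0; -1 1 60 0; -1 1 100 0; -1 1 130 0; -1 1 145 0; -1 1 153 0; -1 1 158 0; -1 1 160 0",
  "grip": -0.4
}}

```text
time: 6.35
eef_pos: [0.4923, 0.3292, -0.0192]
tool_rot: [[-0.396, 0.918, 0.001], [0.918, 0.396, 0.001], [0.0, 0.001, -1.0]]
force: [-0.5, -0.1, -0.3]
gripper_width: 0.0598
finger_force: 0.0
```

{"method": "apply_moves", "body": {
  "steps": "0 0 1 0; 0 0 2 0; 0 0 3 0; 0 0 4 0; 0 0 5 0; 0 0 6 0; 0 0 6 0; 0 0 6 0"
}}

```text
time: 7.35
eef_pos: [0.4919, 0.3289, -0.0258]
tool_rot: [[-0.396, 0.918, -0.0], [0.918, 0.396, -0.0], [-0.0, -0.0, -1.0]]
force: [-0.6, 0.5, 0.8]
gripper_width: 0.0598
finger_force: 0.0
```

{"method": "apply_moves", "body": {
  "steps": "0 0 0 0; 0 0 0 0; 0 0 0 0; 0 0 0 0; 0 0 0 0; 0 0 0 0; 0 0 0 0; 0 0 0 0",
  "grip": 1,
  "squeeze": 60
}}

```text
time: 8.35
eef_pos: [0.4921, 0.3291, -0.0255]
tool_rot: [[-0.396, 0.918, 0.0], [0.918, 0.396, 0.0], [0.0, 0.001, -1.0]]
force: [-0.5, -0.3, 4.8]
gripper_width: 0.039
finger_force: 62.2
```

Gripped (39 mm, 62 N). Next is the lift and the carry to the tray.

{"method": "apply_moves", "body": {
  "steps": "0 0 -50 0; 0 0 -105 0; -5 -2 -160 0; -55 -25 -165 0; -109 -50 -165 0; -164 -75 -165 0; -218 -100 -165 0; -273 -125 -165 0"
}}

```text
time: 9.35
eef_pos: [0.4845, 0.0269, 0.1389]
tool_rot: [[-0.396, 0.918, -0.0], [0.918, 0.396, 0.0], [0.0, -0.0, -1.0]]
force: [1.4, -0.3, -0.2]
gripper_width: 0.039
finger_force: 61.5
```

{"method": "apply_moves", "body": {
  "steps": "-53 -24 0 0.5; -106 -48 0 1.0; -159 -72 0 1.5; -212 -97 0 2.0; -250 -114 0 2.47; -264 -121 0 2.47; -264 -121 0 2.47; -264 -121 0 2.47"
}}

```text
time: 10.35
eef_pos: [0.4788, -0.2604, 0.1388]
tool_rot: [[0.023, 1.0, -0.001], [1.0, -0.023, 0.001], [0.001, -0.001, -1.0]]
force: [0.2, 0.8, -0.3]
gripper_width: 0.0386
finger_force: 61.5
```

```bash
python3 - <<'E'
from h import *
R,p=tcp();print(p.round(4),R.round(3).tolist());np.savez('w4.npz',R=R,p=p)
im=capture('wrist')[:,:,::-1].copy();cv2.imwrite('pics/w4.png',im)
# sample check from the first top picture
s=800/105;f2=lambda q:((q[0]+.5)/s-.5+370,(q[1]+.5)/s-.5+225)
e=(onz('top',f2((417,131)),.027)+onz('top',f2((417,240)),.027))/2
k=onz('top',f2((686,188)),.0405);d=(k-e)[:2];L=np.linalg.norm(d);d/=L;print('sample end',e.round(4),L,'yaw',np.degrees(np.arctan2(d[1],d[0])),'target',(e[:2]-.080*d).round(4))
E
```

```text
[ 0.4788 -0.2604  0.1388] [[0.023, 1.0, -0.001], [1.0, -0.023, 0.001], [0.001, -0.001, -1.0]]
sample end [ 0.4773 -0.3408  0.027 ] 0.09662992454222889 yaw -91.30242843919306 target [ 0.4791 -0.2608]
```

View pics/w4.png

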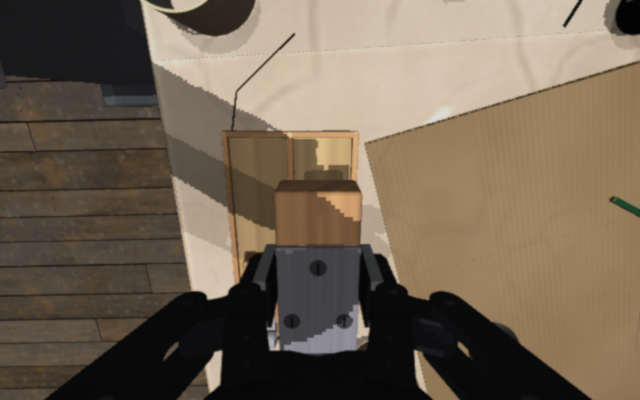

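The tray's end edge is at row 131, columns 222–358, with the strut held centred above the far row. The wrist and top estimates differ by about 6 mm, so I'll split the difference, which stays well inside the 10 mm play.

{"method": "apply_moves", "body": {
  "steps": "-3 3 30 0; -3 3 70 0; -3 3 105 0; -3 3 130 0; -3 3 145 0; -3 3 153 0; -3 3 158 0; -3 3 161 0"
}}

```text
time: 11.4
eef_pos: [0.4821, -0.2648, -0.0214]
tool_rot: [[0.024, 1.0, 0.001], [1.0, -0.024, -0.0], [-0.0, 0.001, -1.0]]
force: [-0.1, -0.1, -1.2]
gripper_width: 0.0387
finger_force: 61.5
```

{"method": "apply_moves", "body": {
  "steps": "0 0 0 0; 0 0 0 0; 0 0 0 0; 0 0 0 0; 0 0 0 0; 0 0 0 0; 0 0 0 0; 0 0 0 0",
  "grip": -0.4
}}

```text
time: 12.4
eef_pos: [0.4817, -0.2647, -0.0218]
tool_rot: [[0.024, 1.0, -0.0], [1.0, -0.024, -0.0], [-0.0, -0.0, -1.0]]
force: [-0.7, 0.3, 0.1]
gripper_width: 0.0599
finger_force: 0.0
```

{"method": "apply_moves", "body": {
  "steps": "0 0 -20 0; 0 0 -60 0; 0 0 -110 0; 0 0 -160 0; 0 0 -165 0; 0 0 -165 0; 0 0 -165 0; 0 0 -165 0"
}}

```text
time: 13.4
eef_pos: [0.481, -0.2645, 0.1423]
tool_rot: [[0.024, 1.0, -0.002], [1.0, -0.024, 0.0], [0.0, -0.002, -1.0]]
force: [-0.1, 0.7, 0.5]
gripper_width: 0.0599
finger_force: 0.0
```

```bash
python3 - <<'E'
from h import *
R,p=tcp();print(p.round(4),R.round(3).tolist());np.savez('w5.npz',R=R,p=p)
im=capture('wrist')[:,:,::-1].copy();cv2.imwrite('pics/w5.png',im)
t=capture('top')[:,:,::-1].copy();cv2.imwrite('pics/t5.png',t)
E
```

```text
[ 0.481  -0.2645  0.1423] [[0.024, 1.0, -0.002], [1.0, -0.024, 0.0], [0.0, -0.002, -1.0]]
```

View pics/w5.png

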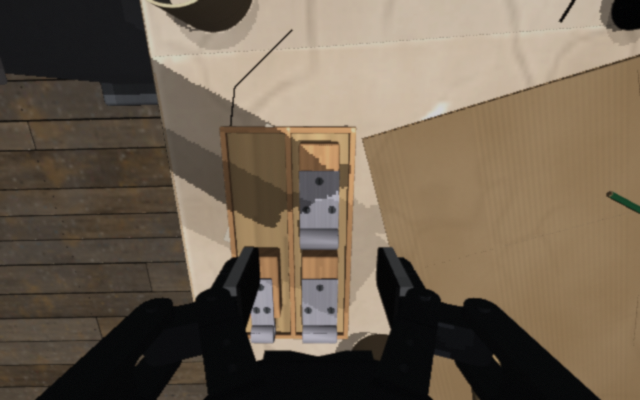

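The wide strut lies flat in the far row at columns 299–339, in line with the sample (302–338). Next I'll stop near the jamb for a wrist picture, then go on to the narrow strut.

{"method": "apply_moves", "body": {
  "steps": "50 5 -5 0; 100 12 -15 0; 150 24 -20 0; 205 34 -20 0; 205 34 -20 0; 205 34 -20 0; 205 34 -20 0; 205 34 -20 0"
}}

```text
time: 14.5
eef_pos: [0.5203, -0.0618, 0.1632]
tool_rot: [[0.026, 1.0, -0.0], [1.0, -0.026, -0.0], [-0.0, -0.0, -1.0]]
force: [0.1, 0.6, 1.2]
gripper_width: 0.0595
finger_force: 0.0
```

```bash
python3 - <<'E'
from h import *
R,p=tcp();print(p.round(4),R.round(3).tolist());np.savez('w6.npz',R=R,p=p)
im=capture('wrist')[:,:,::-1].copy();cv2.imwrite('pics/w6.png',im)
T=(R,p)
for P in((.5634,.0026,.11),(.558,-.055,.1),(.6,-.02,.1)):print(proj('wrist',P,T))
hsv=cv2.cvtColor(im,cv2.COLOR_BGR2HSV)
# steel mask, contours
m=((hsv[...,1]<40)&(hsv[...,2]>70)).astype(np.uint8)*255
cs,_=cv2.findContours(m,cv2.RETR_EXTERNAL,cv2.CHAIN_APPROX_NONE)
for c in cs:
    if cv2.contourArea(c)>300:print(cv2.boundingRect(c),cv2.contourArea(c),cv2.approxPolyDP(c,3,True)[:,0].tolist())
E
```

```text
[ 0.5203 -0.0618  0.1632] [[0.026, 1.0, -0.0], [1.0, -0.026, -0.0], [-0.0, -0.0, -1.0]]
[372.67281841 118.73284155]
[361.97940064 190.22427358]
[415.96822787 146.3588759 ]
(276, 327, 32, 27) 721.0 [[276, 328], [277, 350], [307, 353], [306, 327]]
(0, 181, 28, 76) 1090.0 [[0, 181], [0, 256], [25, 256], [27, 252]]
(542, 171, 54, 33) 872.0 [[542, 195], [574, 203], [595, 178], [561, 171], [553, 191]]
(519, 163, 32, 35) 530.5 [[550, 168], [527, 163], [530, 165], [520, 183], [520, 196], [538, 186]]
(358, 93, 97, 122) 7882.5 [[450, 93], [359, 109], [362, 142], [395, 137], [399, 142], [401, 175], [387, 182], [376, 178], [373, 180], [381, 183], [368, 184], [371, 213], [387, 214], [405, 205], [454, 197]]
(520, 87, 120, 125) 3039.0 [[528, 92], [541, 111], [537, 116], [540, 117], [529, 122], [520, 137], [539, 119], [575, 124], [589, 131], [603, 124], [616, 126], [606, 152], [614, 159], [608, 167], [612, 181], [606, 182], [611, 184], [603, 190], [597, 207], [602, 211], [609, 208], [622, 193], [621, 184], [639, 183], [639, 124], [559, 118], [563, 110], [560, 105], [568, 108], [561, 103], [564, 99],
[... 395 characters left out ...]
71, 203], [470, 80], [475, 81], [476, 164], [482, 169], [478, 172], [485, 174], [477, 179], [484, 179], [491, 172], [484, 173], [481, 163], [491, 162], [498, 170], [506, 162], [515, 161], [507, 153], [508, 139], [485, 154], [483, 149], [533, 112], [520, 95], [520, 89], [531, 80], [523, 81], [520, 89], [517, 85], [524, 77], [520, 74], [527, 69], [522, 63], [511, 63], [517, 36], [524, 37], [527, 43], [534, 36], [503, 31], [513, 25], [515, 31], [531, 32], [535, 31], [533, 25], [541, 24], [536, 16], [530, 23], [528, 16], [523, 16], [529, 13], [519, 8]]
(316, 0, 67, 13) 582.0 [[316, 0], [337, 12], [366, 11], [382, 0]]
(232, 0, 63, 100) 2619.5 [[254, 0], [232, 15], [262, 84], [274, 99], [294, 90]]
```

```bash
python3 - <<'E'
from h import *
z=np.load('w6.npz');T=(z['R'],z['p'])
im=cv2.imread('pics/w6.png');hsv=cv2.cvtColor(im,cv2.COLOR_BGR2HSV)
m=((hsv[...,1]<40)&(hsv[...,2]>60))
for r in (112,118,124,130,136,140,141,142,143,144,182,183,184,185,190,196,202,208,211,212,213,214,215):
    x=np.flatnonzero(m[r,345:420]);print(r,x[0]+345 if len(x) else None,end='; ')
print()
H=np.array(calibration('wrist')['hand_eye']);print('cam',(T[0]@H[:3,3]+T[1]).round(4))
P=np.array([onz('wrist',px,.1015,T) for px in((358.5,108.5),(361.5,142.5),(367.5,183.5),(370.5,213.5))])
print(P.round(4)); d=P[0]+P[1]-P[2]-P[3];print('y axis ang',np.degrees(np.arctan2(d[1],d[0])),'gaps',np.linalg.norm(np.diff(P[:,:2],axis=0),axis=1))
# top view of the first picture, same knuckle corners (crop1)
E
python3 - <<'E'
import sys;sys.path.insert(0,'.')
from h import *
im=cv2.imread('pics/top0.png');hsv=cv2.cvtColor(im,cv2.COLOR_BGR2HSV)
for r in range(205,227):print(r,hsv[r,294:336,1].tolist())
E
```

```text
112 358; 118 358; 124 359; 130 359; 136 360; 140 360; 141 361; 142 362; 143 370; 144 398; 182 374; 183 369; 184 367; 185 366; 190 369; 196 369; 202 368; 208 368; 211 369; 212 370; 213 371; 214 374; 215 None; 
cam [0.5231 0.0153 0.3406]
[[ 0.5539  0.0099  0.1015]
 [ 0.5567 -0.0157  0.1015]
 [ 0.5622 -0.049   0.1015]
 [ 0.5653 -0.0752  0.1015]]
y axis ang 98.1285090579658 gaps [0.02571855 0.0337562  0.02639531]
205 [148, 149, 85, 8, 6, 7, 6, 8, 7, 5, 6, 8, 7, 12, 11, 8, 6, 7, 7, 8, 7, 8, 7, 7, 9, 7, 12, 13, 19, 16, 12, 15, 16, 11, 104, 150, 154, 149, 94, 43, 37, 42]
206 [145, 153, 103, 8, 9, 8, 12, 13, 8, 8, 9, 12, 7, 8, 7, 8, 8, 6, 6, 8, 10, 13, 13, 15, 11, 13, 13, 13, 13, 13, 13, 11, 11, 11, 103, 152, 157, 150, 107, 48, 41, 41]
207 [151, 151, 125, 12, 12, 10, 12, 12, 15, 8, 7, 11, 6, 7, 11, 13, 12, 11, 13, 13, 12, 13, 11, 12, 12, 12, 14, 11, 8, 11, 10, 9, 13, 8, 82, 146, 154, 152, 116, 53, 43, 43]
208 [150, 153, 132, 17, 8, 8, 13, 12, 16, 14, 11, 13, 16, 14, 13, 11, 12, 13, 10, 12, 13, 13, 7, 7, 8, 8, 8, 9, 11, 10, 13, 12, 11, 11, 31, 112, 151, 138, 84, 49, 44, 42]
209 [150, 153, 134
[... 2421 characters left out ...]
40, 40]
223 [92, 96, 92, 89, 90, 35, 5, 14, 31, 56, 59, 54, 69, 90, 95, 98, 95, 98, 88, 86, 80, 64, 58, 47, 51, 47, 47, 42, 46, 49, 42, 45, 45, 43, 45, 45, 45, 42, 39, 46, 43, 39]
224 [97, 97, 98, 96, 101, 90, 98, 91, 102, 94, 96, 85, 74, 68, 67, 64, 54, 44, 43, 43, 47, 42, 46, 45, 47, 40, 46, 44, 47, 42, 45, 42, 40, 44, 42, 42, 40, 41, 42, 44, 43, 40]
225 [91, 96, 99, 92, 88, 93, 88, 69, 55, 55, 47, 50, 39, 40, 41, 36, 40, 41, 42, 44, 46, 43, 43, 44, 45, 43, 44, 42, 39, 45, 45, 42, 47, 41, 42, 42, 38, 36, 40, 41, 38, 43]
226 [62, 67, 55, 49, 51, 46, 39, 41, 40, 44, 45, 41, 41, 41, 44, 41, 41, 43, 41, 42, 45, 45, 44, 45, 45, 44, 43, 46, 43, 38, 40, 43, 46, 43, 45, 43, 37, 37, 40, 36, 41, 43]
```

{"method": "apply_moves", "body": {
  "steps": "3 -1 -10 -1; 6 -2 -20 -2; 9 -3 -30 -3; 12 -4 -40 -4; 15 -5 -53 -5; 18 -6 -53 -6; 21 -7 -53 -7; 23 -7 -53 -8"
}}

```text
time: 15.55
eef_pos: [0.514, -0.0378, 0.2163]
tool_rot: [[-0.981, 0.192, 0.0], [0.192, 0.981, 0.0], [-0.0, 0.0, -1.0]]
force: [-0.2, 0.5, -0.6]
gripper_width: 0.0601
finger_force: 0.0
```

{"method": "apply_moves", "body": {
  "steps": "0 0 0 -1; 0 0 0 -1.95; 0 0 0 -1.95; 0 0 0 -1.95; 0 0 0 -1.95; 0 0 0 -1.95; 0 0 0 -1.95; 0 0 0 -1.95"
}}

```text
time: 16.55
eef_pos: [0.5141, -0.0374, 0.2162]
tool_rot: [[-0.99, -0.141, -0.0], [-0.141, 0.99, -0.0], [0.0, -0.0, -1.0]]
force: [0.4, -0.2, -0.1]
gripper_width: 0.0599
finger_force: 0.0
```

```bash
python3 - <<'E'
from h import *
s=state();print(np.round(s['joint_pos'],1))
R,p=tcp();print(p.round(4),R.round(3).tolist());np.savez('w7.npz',R=R,p=p)
im=capture('wrist')[:,:,::-1].copy();cv2.imwrite('pics/w7.png',im)
T=(R,p)
print('exp',proj('wrist',(.5715,-.0307,.1135),T))
hsv=cv2.cvtColor(im,cv2.COLOR_BGR2HSV)
m=((hsv[...,1]<40)&(hsv[...,2]>60)).astype(np.uint8)*255
cs,_=cv2.findContours(m,cv2.RETR_EXTERNAL,cv2.CHAIN_APPROX_NONE)
for c in cs:
    x,y,w,h=cv2.boundingRect(c)
    if cv2.contourArea(c)>300 and x>200 and x+w<450 and y>100:print((x,y,w,h),cv2.contourArea(c),cv2.approxPolyDP(c,2,True)[:,0].tolist())
c=im[150:350,200:440];cv2.imwrite('pics/w7c.png',cv2.resize(c,(720,600),interpolation=cv2.INTER_CUBIC))
E
```

```text
[-37.3   1.9  37.8 102.3  -1.2  76.2  98.9]
[ 0.5141 -0.0374  0.2162] [[-0.99, -0.141, -0.0], [-0.141, 0.99, -0.0], [0.0, -0.0, -1.0]]
exp [317.53669165 241.96581338]
(255, 312, 32, 43) 611.0 [[286, 315], [283, 319], [270, 313], [259, 314], [269, 327], [281, 330], [283, 334], [282, 342], [278, 344], [272, 341], [271, 335], [259, 333], [255, 348], [262, 354], [265, 350], [281, 349]]
(287, 309, 36, 45) 698.5 [[291, 311], [297, 310], [306, 314], [304, 316], [299, 313], [294, 317], [293, 315], [294, 320], [287, 339], [289, 347], [309, 352], [310, 339], [306, 324], [309, 319], [305, 315], [307, 314], [314, 321], [314, 353], [315, 332], [322, 323], [316, 324], [310, 315], [299, 309]]
(276, 273, 103, 46) 1349.0 [[378, 296], [375, 287], [370, 287], [375, 281], [372, 273], [369, 284], [371, 288], [367, 297], [364, 291], [276, 292], [276, 297], [305, 297], [312, 303], [314, 312], [320, 318], [330, 310], [341, 307], [348, 309], [347, 307], [352, 307], [350, 306], [356, 303], [363, 305], [365, 302], [370, 308]]
(277, 226, 84, 59) 3704.5 [[278, 227], [282, 284], [355, 284], [356, 255], [360, 240], [357, 227], [335, 226], [332, 251], [306, 251], [301, 227]]
(370, 129, 71, 38) 1379.5 [[437, 129], [387, 140], [375, 146], [374, 152], [370, 153], [372, 164], [383, 166], [397, 159], [439, 149]]
```

{"method": "apply_moves", "body": {
  "steps": "4 16 5 1; 8 33 10 2; 12 50 20 3; 16 66 35 4; 20 83 50 5; 25 100 65 6; 29 116 76 7; 33 132 76 7.5"
}}

```text
time: 17.6
eef_pos: [0.4619, 0.0889, 0.1394]
tool_rot: [[-0.389, 0.921, -0.001], [0.921, 0.389, -0.001], [-0.0, -0.002, -1.0]]
force: [0.8, -0.5, -0.3]
gripper_width: 0.0599
finger_force: 0.0
```

{"method": "apply_moves", "body": {
  "steps": "0 0 0 0; 0 0 0 0; 0 0 0 0; 0 0 0 0; 0 0 0 0; 0 0 0 0; 0 0 0 0; 0 0 0 0"
}}

```text
time: 18.6
eef_pos: [0.4627, 0.0886, 0.1402]
tool_rot: [[-0.393, 0.92, -0.0], [0.92, 0.393, -0.0], [-0.0, -0.0, -1.0]]
force: [0.3, 0.2, -1.0]
gripper_width: 0.0599
finger_force: 0.0
```

```bash
python3 - <<'E'
from h import *
R,p=tcp();print(p.round(4),R.round(3).tolist());np.savez('w8.npz',R=R,p=p)
im=capture('wrist')[:,:,::-1].copy();cv2.imwrite('pics/w8.png',im)
T=(R,p)
hsv=cv2.cvtColor(im,cv2.COLOR_BGR2HSV)
for nm,m in(('steel',(hsv[...,1]<32)&(hsv[...,2]>50)),('wood',(hsv[...,1]>85)&(hsv[...,2]>60))):
  cs,_=cv2.findContours(m.astype(np.uint8)*255,cv2.RETR_EXTERNAL,cv2.CHAIN_APPROX_NONE)
  for c in cs:
    x,y,w,h=cv2.boundingRect(c)
    if cv2.contourArea(c)>200 and x>250 and x+w<390 and y>90:print(nm,(x,y,w,h),cv2.contourArea(c),cv2.approxPolyDP(c,1.5,True)[:,0].tolist(),cv2.minAreaRect(c))
z=np.load('w7.npz');J=(z['R'],z['p'])
a=wl(onz('wrist',(318,226),.1015,J),*J);print('jamb near edge in tool',a)
H=np.array(calibration('wrist')['hand_eye']);print((T[0]@H[:3,3]+T[1])[2])
E
```

```text
[0.4627 0.0886 0.1402] [[-0.393, 0.92, -0.0], [0.92, 0.393, -0.0], [-0.0, -0.0, -1.0]]
steel (304, 171, 27, 79) 1882.0 [[306, 171], [305, 248], [326, 249], [329, 246], [330, 172]] ((316.85235595703125, 209.89332580566406), (25.370309829711914, 78.14056396484375), 0.8550974130630493)
wood (340, 259, 41, 90) 1716.5 [[373, 259], [369, 259], [360, 287], [350, 309], [345, 328], [340, 336], [341, 343], [363, 348], [365, 337], [380, 300], [375, 278], [371, 276], [371, 273], [376, 271], [376, 261]] ((365.2320861816406, 303.9726867675781), (25.708473205566406, 89.87515258789062), 19.855215072631836)
wood (298, 142, 41, 79) 1605.0 [[300, 142], [298, 144], [299, 219], [303, 220], [304, 217], [303, 172], [309, 169], [330, 170], [332, 172], [330, 219], [334, 220], [336, 211], [338, 146], [335, 142]] ((318.0, 181.0), (78.0, 40.0), 90.0)
jamb near edge in tool [-46.1   0.6 114.7]
0.3176105705465962
```

{"method": "apply_moves", "body": {
  "steps": "0 0 25 0; 0 0 65 0; 0 0 105 0; 0 0 135 0; 0 0 152 0; 0 0 160 0; 0 0 165 0; 0 0 168 0"
}}

```text
time: 19.65
eef_pos: [0.4639, 0.0891, -0.0262]
tool_rot: [[-0.393, 0.92, 0.001], [0.92, 0.393, 0.002], [0.001, 0.002, -1.0]]
force: [-20.4, -5.7, 47.4]
gripper_width: 0.06
finger_force: 25.4
```

{"method": "apply_moves", "body": {
  "steps": "0 0 0 0; 0 0 0 0; 0 0 0 0; 0 0 0 0; 0 0 0 0; 0 0 0 0; 0 0 0 0; 0 0 0 0",
  "grip": 1,
  "squeeze": 80
}}

```text
time: 20.65
eef_pos: [0.4659, 0.0898, -0.0251]
tool_rot: [[-0.393, 0.92, 0.005], [0.92, 0.393, 0.003], [0.0, 0.006, -1.0]]
force: [-2.5, -0.4, 20.2]
gripper_width: 0.038
finger_force: 79.3
```

```bash
python3 - <<'E'
from h import *
s=[state() for _ in range(1)][0]
R,p=tcp();print(p.round(4),R.round(4).tolist(),s['force'],s['gripper_width']);np.savez('g.npz',R=R,p=p)
z=np.load('w8.npz');print('grip shift in tool since w8',wl(p,z['R'],z['p']))
E
```

```text
[ 0.4659  0.0898 -0.0251] [[-0.3929, 0.9196, 0.0053], [0.9196, 0.3929, 0.0028], [0.0005, 0.0059, -1.0]] [-2.51521439 -0.35490303 20.18245752] 0.03797077099759895
grip shift in tool since w8 [-1.000e-01  3.400e+00  1.653e+02]
```

{"method": "apply_moves", "body": {
  "steps": "0 0 -3 0; 0 0 -10 0; 0 0 -30 0; 0 0 -70 0; 0 0 -120 0; 0 0 -168 0; 0 0 -168 0; 0 0 -168 0"
}}

```text
time: 21.65
eef_pos: [0.4622, 0.0885, 0.1397]
tool_rot: [[-0.393, 0.92, -0.001], [0.92, 0.393, 0.0], [0.0, -0.001, -1.0]]
force: [-0.2, 0.7, -2.4]
gripper_width: 0.0375
finger_force: 80.9
```

```bash
python3 - <<'E'
from h import *
R,p=tcp();print(p.round(4),R.round(4).tolist())
im=capture('wrist')[:,:,::-1].copy();cv2.imwrite('pics/w9.png',im)
w4=cv2.imread('pics/w4.png');w8=cv2.imread('pics/w8.png')
for nm,i in(('wide held',w4),('narrow held',im)):
  h=cv2.cvtColor(i,cv2.COLOR_BGR2HSV)
  m=((h[...,1]>85)&(h[...,2]>50)).astype(np.uint8)*255;m[:178]=0;m[250:]=0;m[:,:268]=0;m[:,370:]=0
  cs,_=cv2.findContours(m,cv2.RETR_EXTERNAL,cv2.CHAIN_APPROX_NONE);c=max(cs,key=cv2.contourArea)
  print(nm,cv2.boundingRect(c),cv2.approxPolyDP(c,2,True)[:,0].tolist())
t=capture('top')[:,:,::-1].copy();cv2.imwrite('pics/t9.png',t)
a=cv2.imread('pics/top0.png')
d=cv2.absdiff(a,t).max(2);cs,_=cv2.findContours((d>60).astype(np.uint8),cv2.RETR_EXTERNAL,cv2.CHAIN_APPROX_NONE)
print([cv2.boundingRect(c) for c in cs if cv2.contourArea(c)>15])
E
```

```text
[0.4622 0.0885 0.1397] [[-0.393, 0.9195, -0.0006], [0.9195, 0.393, 0.0], [0.0003, -0.0006, -1.0]]
wide held (268, 178, 94, 68) [[268, 178], [268, 243], [359, 245], [361, 193], [355, 183], [356, 178]]
narrow held (274, 180, 88, 70) [[279, 183], [274, 194], [276, 249], [289, 249], [291, 245], [344, 245], [347, 249], [359, 249], [361, 194], [353, 181], [289, 180]]
[(35, 380, 25, 18), (2, 369, 32, 31), (251, 367, 62, 33), (270, 345, 24, 22), (296, 332, 7, 13), (264, 327, 22, 3), (174, 245, 10, 10), (381, 242, 38, 16), (179, 232, 36, 29), (219, 223, 79, 104)]
```

The narrow strut is held square: its end edge runs level along row 194, columns 274–361, centred on the tool. I'll carry it to the hover pose over the jamb.

{"method": "apply_moves", "body": {
  "steps": "-17 0 -10 -1; -34 0 -15 -2; -51 -1 -15 -3; -68 -1 -15 -4; -85 -1 -15 -5; -102 -1 -15 -6; -120 -1 -15 -7; -136 -1 -15 -7.5"
}}

```text
time: 22.75
eef_pos: [0.5146, -0.0377, 0.1538]
tool_rot: [[-0.989, -0.145, -0.003], [-0.145, 0.989, -0.001], [0.003, -0.001, -1.0]]
force: [-0.6, 0.3, -2.1]
gripper_width: 0.0378
finger_force: 80.7
```

{"method": "apply_moves", "body": {
  "steps": "0 0 0 0; 0 0 0 0; 0 0 0 0; 0 0 0 0; 0 0 0 0; 0 0 0 0; 0 0 0 0; 0 0 0 0"
}}

```text
time: 23.75
eef_pos: [0.5153, -0.0369, 0.1552]
tool_rot: [[-0.99, -0.141, 0.0], [-0.141, 0.99, -0.0], [-0.0, -0.0, -1.0]]
force: [-0.1, -0.1, -1.6]
gripper_width: 0.0379
finger_force: 80.8
```

```bash
cat > m.py <<'E'
from h import *
s=state();R,p=tcp()
a=np.radians(8.1);
print(s['time'],p.round(4),'tool y ang',np.degrees(np.arctan2(R[1,1],R[0,1])).round(2),'to go (tool mm)',wl((.5145,-.0373,.0509),R,p),np.round(s['force'],1),s['gripper_width'],s['finger_force'])
E
python3 m.py; python3 - <<'E'
from h import *
for n in('scene','top'):cv2.imwrite(f'pics/{n}10.png',capture(n)[:,:,::-1])
for n,P in(('scene',(.57,-.03,.1)),('top',(.57,-.03,.1))):print(n,proj(n,P))
E
```

```text
23.75 [ 0.5153 -0.0369  0.1552] tool y ang 98.13 to go (tool mm) [  0.8  -0.3 104.3] [-0.1 -0.1 -1.6] 0.03787026260388517 80.75279116630554
scene [326.41962545 211.21777076]
top [315.03011306 215.35602549]
```

{"method": "apply_moves", "body": {
  "steps": "1 0 12 0; 1 0 25 0; 1 0 37 0; 1 0 48 0; 1 0 56 0; 1 0 60 0; 1 0 60 0; 1 0 60 0"
}}

```text
time: 24.85
eef_pos: [0.5146, -0.037, 0.0956]
tool_rot: [[-0.99, -0.141, 0.001], [-0.141, 0.99, 0.0], [-0.001, -0.0, -1.0]]
force: [-0.1, -0.2, -0.9]
gripper_width: 0.0379
finger_force: 80.8
```

```bash
python3 m.py
```

```text
24.85 [ 0.5146 -0.037   0.0956] tool y ang 98.13 to go (tool mm) [ 0.1 -0.3 44.7] [-0.1 -0.2 -0.9] 0.03785433152018604 80.76505780220032
```

{"method": "apply_moves", "body": {
  "steps": "0 0 5 0; 0 0 10 0; 0 0 15 0; 0 0 20 0; 0 0 23 0; 0 0 25 0; 0 0 25 0; 0 0 25 0"
}}

```text
time: 25.85
eef_pos: [0.5144, -0.037, 0.0704]
tool_rot: [[-0.99, -0.141, 0.0], [-0.141, 0.99, -0.0], [-0.0, -0.0, -1.0]]
force: [-0.5, -0.3, -1.7]
gripper_width: 0.0378
finger_force: 80.8
```

{"method": "apply_moves", "body": {
  "steps": "0 0 4 0; 0 0 8 0; 0 0 12 0; 0 0 15 0; 0 0 17 0; 0 0 19 0; 0 0 19.5 0; 0 0 19.5 0"
}}

```text
time: 26.85
eef_pos: [0.5143, -0.037, 0.0508]
tool_rot: [[-0.99, -0.141, 0.0], [-0.141, 0.99, -0.0], [-0.0, -0.0, -1.0]]
force: [0.1, -0.0, -0.9]
gripper_width: 0.0383
finger_force: 80.8
```

```bash
python3 m.py; python3 - <<'E'
from h import *
s=capture('scene')[:,:,::-1];t=capture('top')[:,:,::-1];w=capture('wrist')[:,:,::-1]
cv2.imwrite('pics/s11.png',s);cv2.imwrite('pics/t11.png',t);cv2.imwrite('pics/w11.png',w)
A=cv2.resize(s[170:250,276:356],(400,400),interpolation=cv2.INTER_CUBIC)
B=cv2.resize(t[180:260,272:352],(400,400),interpolation=cv2.INTER_CUBIC)
cv2.imwrite('pics/f.png',np.hstack([A,B]))
E
```

```text
26.85 [ 0.5143 -0.037   0.0508] tool y ang 98.13 to go (tool mm) [-0.1 -0.3 -0.1] [ 0.1 -0.  -0.9] 0.03825251982028975 80.76527953147888
```

View pics/f.png

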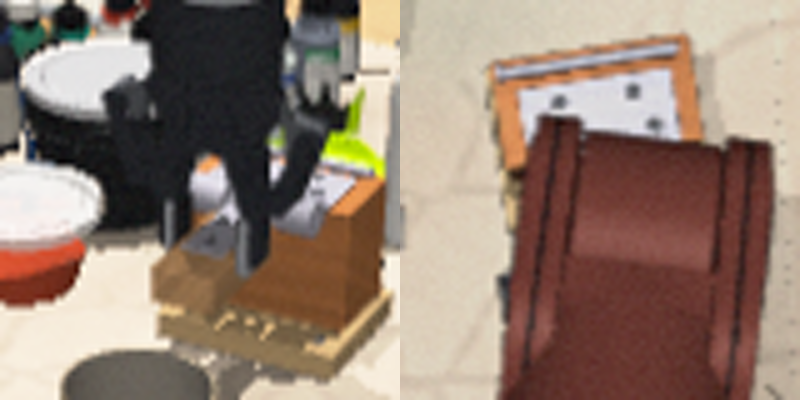

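The scene half shows the strut in the gripper at jamb height with its knuckle in the gap. The arm hides the gap in the top half. I'll check residuals of visible corners: strut end (152,265) to (210,318), block corner (345,213).

```bash
python3 - <<'E'
from h import *
a=np.radians(8.13);R=np.array([[np.cos(a),-np.sin(a),0],[np.sin(a),np.cos(a),0],[0,0,1]])
b=np.array([.5717,-.0306,.1015]);J=b-[0,0,.1015];S=b-R@[.058,0,.0255]
f=lambda P:((proj('scene',P)-[276,170]+.5)*5-.5).round(0)
for n,o,q in(('strut',S,[(-40,20,24),(-40,20,0),(-40,-20,24),(-40,-20,0)]),('block',J,[(18,-55,100),(78,-55,100),(18,-55,18),(-10,-60,18),(-10,-60,0),(-10,60,18)])):
    for c in q:print(n,c,f(o+R@(np.array(c)/1000)))
g=lambda P:((proj('top',P)-[272,180]+.5)*5+[400,0]-.5).round(0)
for c in[(78,55,100),(78,-55,100)]:print('top block',c,g(J+R@(np.array(c)/1000)))
for nm in('scene10','s11'):
    h=cv2.imread(f'pics/{nm}.png')
A=cv2.cvtColor(cv2.imread('pics/s11.png')[170:250,276:356],cv2.COLOR_BGR2HSV)
for r in range(50,66):print(r,A[r,26:48,1].tolist(),A[r,26:48,2].tolist())
E
```

```text
strut (-40, 20, 24) [150. 267.]
strut (-40, 20, 0) [150. 304.]
strut (-40, -20, 24) [213. 283.]
strut (-40, -20, 0) [212. 321.]
block (18, -55, 100) [353. 215.]
block (78, -55, 100) [391. 177.]
block (18, -55, 18) [347. 335.]
block (-10, -60, 18) [336. 357.]
block (-10, -60, 0) [335. 383.]
block (-10, 60, 18) [159. 311.]
top block (78, 55, 100) [497.  50.]
top block (78, -55, 100) [696.  20.]
50 [38, 31, 30, 40, 33, 31, 40, 76, 121, 129, 123, 103, 53, 47, 20, 18, 12, 8, 8, 55, 105, 8] [234, 243, 243, 230, 241, 241, 234, 148, 148, 152, 131, 116, 110, 113, 112, 112, 104, 97, 101, 111, 102, 98]
51 [30, 30, 32, 32, 33, 41, 78, 117, 121, 126, 129, 126, 122, 127, 123, 103, 61, 46, 54, 116, 123, 8] [244, 243, 242, 242, 241, 235, 196, 153, 150, 152, 154, 119, 115, 114, 110, 114, 113, 116, 118, 121, 112, 100]
52 [29, 31, 32, 33, 45, 80, 118, 127, 122, 127, 127, 121, 123, 121, 124, 128, 124, 123, 121, 123, 122, 5] [244, 243, 242, 243, 234, 197, 153, 150, 155, 156, 155, 129, 114, 114, 115, 118, 121, 122, 124, 124, 128, 98]
53 [34, 34, 33, 34, 88, 121, 125, 126, 120, 127, 122, 122, 120, 124, 122
[... 2072 characters left out ...]
, 146, 136, 121, 116, 105, 112, 158, 160, 118]
63 [27, 28, 28, 28, 29, 64, 98, 104, 107, 105, 106, 106, 104, 108, 113, 108, 108, 102, 107, 107, 106, 104] [247, 247, 247, 247, 247, 210, 146, 142, 172, 156, 152, 147, 152, 151, 138, 109, 106, 113, 159, 201, 200, 125]
64 [28, 28, 27, 28, 28, 64, 97, 106, 110, 107, 105, 105, 110, 107, 106, 104, 106, 103, 107, 107, 105, 103] [248, 248, 247, 247, 246, 208, 147, 142, 137, 141, 141, 143, 149, 153, 154, 125, 120, 153, 200, 124, 114, 116]
65 [27, 26, 27, 27, 28, 63, 95, 104, 106, 103, 105, 107, 104, 110, 109, 103, 106, 106, 106, 103, 108, 102] [248, 247, 248, 247, 247, 211, 148, 145, 144, 143, 143, 140, 140, 139, 138, 144, 140, 194, 128, 121, 123, 117]
```

```bash
python3 - <<'E'
from h import *
a=np.radians(8.13);R=np.array([[np.cos(a),-np.sin(a),0],[np.sin(a),np.cos(a),0],[0,0,1]])
J=np.array([.5717,-.0306,0])
for c in[(18,-55,100),(78,-55,100),(18,-55,18),(-10,-60,18),(86,-60,18),(-10,60,18)]:print(c,(proj('scene',J+R@(np.array(c)/1000))-[276,170]).round(1))
A=cv2.imread('pics/s11.png')[170:250,276:356]
g=cv2.cvtColor(A,cv2.COLOR_BGR2HSV)
print('block vertical edge V, cols 60-80')
for r in(46,50,54,58,62):print(r,g[r,62:80,2].tolist())
print('block front top edge, V by row 36-50');
for c in(54,58,62,66,70,74):print(c,g[34:50,c,1].tolist(),g[34:50,c,2].tolist())
print('base near edge rows 60-80')
for c in(45,50,55,60,64):print(c,g[60:79,c,2].tolist())
t=cv2.cvtColor(cv2.imread('pics/top0.png'),cv2.COLOR_BGR2HSV)
for c in[(78,55,100),(78,-55,100),(18,55,100),(-10,60,18)]:print('top',c,proj('top',J+R@(np.array(c)/1000)).round(1))
for c in(296,305,315,325):print(c,t[183:200,c,1].tolist())
print('knuckle from top',onz('top',(314.1,221.5),.1015).round(4))
E
```

```text
(18, -55, 100) [70.1 42.6]
(78, -55, 100) [77.9 35. ]
(18, -55, 18) [69.  66.6]
(-10, -60, 18) [66.8 71. ]
(86, -60, 18) [79.  57.6]
(-10, 60, 18) [31.5 61.8]
block vertical edge V, cols 60-80
46 [113, 112, 127, 130, 129, 127, 127, 131, 110, 105, 106, 104, 101, 102, 108, 142, 148, 157]
50 [126, 123, 127, 125, 125, 125, 128, 123, 112, 111, 109, 108, 106, 107, 182, 196, 198, 197]
54 [128, 127, 126, 127, 129, 129, 130, 121, 111, 109, 104, 105, 104, 106, 222, 246, 247, 248]
58 [124, 124, 123, 121, 122, 121, 123, 104, 103, 104, 103, 104, 106, 111, 222, 241, 225, 248]
62 [116, 114, 115, 115, 113, 119, 130, 103, 105, 117, 182, 220, 197, 120, 106, 114, 222, 247]
block front top edge, V by row 36-50
54 [14, 15, 17, 18, 40, 30, 41, 34, 24, 16, 19, 103, 151, 147, 150, 149] [224, 207, 118, 71, 32, 34, 37, 38, 42, 78, 108, 114, 125, 120, 117, 118]
58 [35, 15, 39, 44, 60, 38, 33, 16, 15, 16, 15, 14, 37, 157, 173, 160] [36, 35, 39, 35, 34, 34, 47, 112, 166, 144, 121, 111, 104, 117, 125, 123]
62 [16, 9, 10, 13, 14, 12, 12, 9, 12, 18, 18, 14, 18, 53, 159, 161] [78, 142, 222, 201, 141, 186, 206, 190, 
[... 808 characters left out ...]
138, 117, 113, 117, 164, 225, 225]
60 [123, 113, 115, 122, 132, 145, 116, 120, 115, 129, 155, 140, 143, 145, 137, 162, 228, 231, 231]
64 [126, 124, 115, 121, 120, 120, 111, 93, 157, 225, 216, 159, 144, 144, 144, 139, 162, 224, 225]
top (78, 55, 100) [291.  189.6]
top (78, -55, 100) [330.8 183.6]
top (18, 55, 100) [294.2 211.3]
top (-10, 60, 18) [294.8 223.7]
296 [32, 36, 34, 32, 35, 36, 35, 35, 71, 120, 12, 17, 99, 154, 111, 9, 8]
305 [34, 34, 35, 36, 37, 37, 43, 106, 76, 12, 21, 132, 149, 72, 13, 6, 8]
315 [35, 37, 32, 34, 34, 57, 119, 12, 12, 65, 156, 106, 10, 11, 12, 10, 8]
325 [38, 37, 37, 45, 105, 74, 19, 18, 104, 149, 84, 10, 13, 12, 14, 8, 8]
knuckle from top [ 0.5532 -0.0273  0.1015]
```

The corner residuals agree to within about 1 px (roughly 3 mm). That isn't fine enough, so I'll probe the play gently by contact and read the force.

{"method": "apply_moves", "body": {
  "steps": "0 0.5 0 0; 0 1 0 0; 0 1.5 0 0; 0 2 0 0; 0 2 0 0; 0 2 0 0; 0 2 0 0; 0 2 0 0"
}}

```text
time: 28.0
eef_pos: [0.514, -0.035, 0.0507]
tool_rot: [[-0.99, -0.142, -0.0], [-0.142, 0.99, -0.0], [0.0, -0.0, -1.0]]
force: [0.7, 0.2, -1.3]
gripper_width: 0.0377
finger_force: 80.8
```

{"method": "apply_moves", "body": {
  "steps": "0 -1 0 0; 0 -2 0 0; 0 -2.5 0 0; 0 -3 0 0; 0 -3.5 0 0; 0 -4 0 0; 0 -4 0 0; 0 -4 0 0"
}}

```text
time: 29.0
eef_pos: [0.5145, -0.039, 0.0507]
tool_rot: [[-0.99, -0.142, -0.0], [-0.142, 0.99, -0.0], [0.0, -0.0, -1.0]]
force: [0.2, -0.3, -1.4]
gripper_width: 0.0378
finger_force: 80.8
```

{"method": "apply_moves", "body": {
  "steps": "0 1 0 0; 0 2 0 0; -1 2 0 0; -2 2 0 0; -3 2 0 0; -3.5 2 0 0; -4 2 0 0; -4 2 0 0"
}}

```text
time: 30.0
eef_pos: [0.518, -0.0365, 0.0506]
tool_rot: [[-0.99, -0.141, -0.001], [-0.141, 0.99, -0.0], [0.001, 0.0, -1.0]]
force: [-1.4, -0.3, -0.2]
gripper_width: 0.0376
finger_force: 80.8
```

{"method": "apply_moves", "body": {
  "steps": "-0.5 0 0 0; -1 0 0 0; -1.3 0 0 0; -1.3 0 0 0; -1.3 0 0 0; -1.3 0 0 0; -1.3 0 0 0; -1.3 0 0 0"
}}

```text
time: 31.0
eef_pos: [0.5179, -0.0365, 0.0502]
tool_rot: [[-0.99, -0.141, -0.003], [-0.141, 0.99, -0.0], [0.003, 0.0, -1.0]]
force: [-6.9, -0.8, 1.2]
gripper_width: 0.0379
finger_force: 81.0
```

{"method": "apply_moves", "body": {
  "steps": "-0.3 0 0 0; -0.6 0 0 0; -0.8 0 0 0; -0.8 0 0 0; -0.8 0 0 0; -0.8 0 0 0; -0.8 0 0 0; -0.8 0 0 0"
}}

```text
time: 32.0
eef_pos: [0.5179, -0.0364, 0.05]
tool_rot: [[-0.99, -0.141, -0.005], [-0.141, 0.99, 0.0], [0.004, 0.001, -1.0]]
force: [-10.4, -0.7, 2.2]
gripper_width: 0.0381
finger_force: 81.2
```

```bash
python3 - <<'E'
from h import *
a=np.radians(8.13);u=np.array([np.cos(a),np.sin(a)])
for f,n,k in(('w6',(365,163),(398.7,159)),('w7',(318,226),(318,251.5))):
    z=np.load(f+'.npz');T=(z['R'],z['p'])
    N=onz('wrist',n,.1015,T);ang=1.0
    for zz in(.100,.103):
        Kk=onz('wrist',k,zz,T);print(f,zz,'notch minus near edge along jamb x (mm)',((Kk-N)[:2]@u*1000).round(1))
for f in('w6','w7'):
    im=cv2.imread(f'pics/{f}.png');h=cv2.cvtColor(im,cv2.COLOR_BGR2HSV)
    print(f,h[159,358:412,2].tolist() if f=='w6' else h[215:270,318,2].tolist());print(h[159,358:412,1].tolist() if f=='w6' else h[215:270,318,1].tolist())
E
python3 m.py
```

```text
w6 0.1 notch minus near edge along jamb x (mm) 27.2
w6 0.103 notch minus near edge along jamb x (mm) 26.5
w7 0.1 notch minus near edge along jamb x (mm) 30.3
w7 0.103 notch minus near edge along jamb x (mm) 28.8
w6 [129, 109, 107, 107, 108, 108, 109, 111, 110, 111, 110, 109, 106, 103, 102, 102, 105, 107, 109, 108, 110, 110, 104, 80, 50, 37, 35, 35, 34, 35, 36, 36, 36, 36, 37, 36, 36, 35, 35, 33, 34, 54, 110, 163, 182, 184, 185, 187, 186, 182, 182, 183, 182, 181]
[107, 108, 107, 107, 109, 109, 110, 108, 107, 108, 109, 108, 108, 106, 108, 108, 107, 107, 108, 109, 107, 107, 108, 121, 138, 159, 160, 160, 173, 168, 170, 170, 170, 177, 172, 170, 163, 160, 160, 170, 143, 33, 16, 14, 14, 14, 14, 14, 15, 14, 14, 14, 14, 14]
w7 [77, 79, 87, 91, 93, 93, 85, 61, 41, 37, 38, 40, 41, 39, 39, 38, 39, 40, 41, 41, 41, 40, 39, 42, 41, 41, 41, 41, 39, 38, 38, 39, 38, 38, 39, 53, 95, 142, 155, 156, 156, 152, 153, 152, 151, 153, 155, 157, 156, 154, 153, 155, 156, 154, 154]
[109, 110, 108, 109, 110, 112, 111, 125, 155, 172, 168, 166, 168, 170, 170, 161, 163, 166, 168, 168, 168, 172, 170, 164, 168, 168, 168, 168, 177, 168, 168, 170, 168, 161, 131, 43, 13, 14, 15, 15, 16, 13, 13, 13, 15, 15, 13, 15, 15, 15, 13, 15, 15, 17, 15]
32.0 [ 0.5179 -0.0364  0.05  ] tool y ang 98.11 to go (tool mm) [ 3.5 -0.4 -0.9] [-10.4  -0.7   2.2] 0.03805750208299893 81.19294881820679
```

{"method": "apply_moves", "body": {
  "steps": "2 0 0 0; 4 0 0 0; 4 0 -4 0; 4 0 -8 0; 4 0 -10 0; 3 0 -10 0; 2 0 -10 0; 1.5 0 -10 0"
}}

```text
time: 33.0
eef_pos: [0.518, -0.0364, 0.0603]
tool_rot: [[-0.99, -0.141, -0.002], [-0.141, 0.99, -0.0], [0.002, 0.0, -1.0]]
force: [-5.2, 0.3, 0.6]
gripper_width: 0.0379
finger_force: 81.0
```

{"method": "apply_moves", "body": {
  "steps": "-0.3 0 0 0; -0.6 0 0 0; -0.8 0 0 0; -0.8 0 0 0; -0.8 0 0 0; -0.8 0 0 0; -0.8 0 0 0; -0.8 0 0 0"
}}

```text
time: 34.0
eef_pos: [0.5179, -0.0364, 0.0602]
tool_rot: [[-0.99, -0.141, -0.003], [-0.141, 0.99, 0.0], [0.003, 0.001, -1.0]]
force: [-7.6, -0.5, 2.3]
gripper_width: 0.0382
finger_force: 81.3
```

{"method": "apply_moves", "body": {
  "steps": "-0.3 0 0 0; -0.6 0 0 0; -0.8 0 0 0; -0.8 0 0 0; -0.8 0 0 0; -0.8 0 0 0; -0.8 0 0 0; -0.8 0 0 0"
}}

```text
time: 35.0
eef_pos: [0.5179, -0.0364, 0.0601]
tool_rot: [[-0.99, -0.141, -0.005], [-0.141, 0.99, 0.0], [0.005, 0.001, -1.0]]
force: [-11.7, -0.6, 5.1]
gripper_width: 0.038
finger_force: 81.6
```

Contact came at the same x with the strut raised 10 mm. So it is the wood end against the fixed knuckles, which is exactly 6 mm past aligned. I'll back off 6 mm from contact and go down again.

{"method": "apply_moves", "body": {
  "steps": "3 0 0 0; 6 0 0 0; 8.5 0 0 0; 8.5 0 4 0; 8.5 0 8 0; 8.5 0 10 0; 8.5 0 10 0; 8.5 0 10 0"
}}

```text
time: 36.0
eef_pos: [0.512, -0.0374, 0.0507]
tool_rot: [[-0.99, -0.142, 0.0], [-0.142, 0.99, -0.0], [0.0, -0.0, -1.0]]
force: [0.9, 0.1, -1.9]
gripper_width: 0.0378
finger_force: 80.8
```

```bash
sed -i 's/.5145,-.0373,.0509/.5120,-.0373,.0509/' m.py; python3 m.py
python3 - <<'E'
from h import *
A=cv2.cvtColor(capture('scene')[170:250,276:356],cv2.COLOR_RGB2HSV)
for r in range(50,63,2):print(r,A[r,26:36,2].tolist())
for c in(32,36,40):print(c,A[46:66,c,1].tolist(),A[46:66,c,2].tolist())
a=np.radians(8.13);R=np.array([[np.cos(a),-np.sin(a),0],[np.sin(a),np.cos(a),0],[0,0,1]])
b=np.array([.5717-.0023,-.0306-.0003,.1015]);S=b-R@[.058,0,.0255]
for c in[(-40,20,24),(-40,20,0),(-40,-20,24),(-40,-20,0)]:print(c,(proj('scene',S+R@(np.array(c)/1000))-[276,170]).round(1))
E
```

```text
36.0 [ 0.512  -0.0374  0.0507] tool y ang 98.14 to go (tool mm) [ 0.   0.1 -0.2] [ 0.9  0.1 -1.9] 0.0377936928165725 80.7818877696991
50 [233, 242, 244, 230, 241, 241, 189, 137, 126, 126]
52 [244, 243, 243, 242, 230, 196, 154, 152, 153, 154]
54 [244, 244, 244, 222, 151, 149, 164, 165, 150, 146]
56 [244, 244, 245, 223, 157, 144, 141, 137, 137, 133]
58 [245, 246, 246, 224, 160, 134, 133, 133, 137, 147]
60 [245, 245, 243, 228, 198, 171, 137, 152, 146, 141]
62 [246, 246, 245, 245, 243, 233, 229, 228, 235, 208]
32 [9, 12, 11, 31, 49, 77, 119, 126, 124, 127, 127, 124, 123, 122, 114, 103, 99, 102, 95, 101] [58, 62, 69, 115, 189, 196, 154, 156, 164, 145, 141, 132, 133, 132, 137, 193, 229, 148, 150, 147]
36 [43, 105, 88, 40, 70, 122, 124, 130, 123, 126, 124, 127, 124, 121, 124, 119, 111, 105, 103, 103] [24, 68, 116, 115, 120, 134, 154, 149, 153, 154, 140, 147, 146, 145, 146, 157, 166, 151, 139, 141]
40 [16, 14, 12, 17, 12, 79, 121, 121, 121, 123, 121, 127, 128, 128, 122, 129, 123, 110, 104, 108] [97, 91, 83, 90, 103, 107, 118, 122, 120, 131, 154, 149, 143, 140, 144, 138, 131, 137, 154, 139]
(-40, 20, 24) [29.2 53.4]
(-40, 20, 0) [29.2 60.8]
(-40, -20, 24) [41.8 56.6]
(-40, -20, 0) [41.7 64.1]
```

```bash
python3 -c "
from rig import *
print(hand_in())"
```

```text
the job is handed in; nothing more can be done
None
```

The job is handed in after about 36 s: the wide strut lies released in the wide row's free half, and the narrow strut is held in the jamb gap with near-zero wrist force. Its centring was set by contact probing, as the arm hid the gap, and its height only from the table. The wrist force briefly reached about 47 N while going down for the narrow grasp, cause unconfirmed: under the 120 N wrist limit, over the 40 N limit if the gripper's body took it.

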